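# Set the sprung stop screw of a hold-down jig with a setting block

### The job

Set the stop screw of the metal hold-down jig: put the taller of the two steel setting blocks flat on the jig's anvil, between the guide lips and pushed back close to the post, then fit the forked driver over the screw's head and turn it clockwise until the sprung foot just presses lightly on the block, well short of bottoming its spring. Stand the driver back upright in its tray, and then draw the block straight out forwards, so that it drags under the foot, and lay it flat on the bench (or the tool wallet), clear of the jig. Leave the low block and the yellow tin alone.

Things in the scene. Friction and masses are not known exactly. Their poses are not given: they have to be found in the camera images.
- jig: Fixed aluminium C-frame. Origin: underside, below the screw's axis; +x to its back, open front at -x, z up. Base 54 mm wide, x -40 to +58 mm, 8 mm thick. Post x +16 to +44 mm; its front face stops the block. Arm: y -15 to +15, x -14 to +44, 58 to 72 mm above the bench; brass bush up to 75 mm.
- anvil (a point): on the anvil (base top, 8 mm above the bench), jig x -29 mm: below the centre of a block pushed right back to the post; jig axes. Guide lips 9 mm high, from 5 mm in front of this point to 45 mm behind it, leave a channel 36 mm wide. A block here overhangs the base's front by 34 mm; there it can be gripped, and it stays balanced when let go.
- stop_screw (a joint): screw angle, rad, clockwise from above positive, 0 to 2.5, starts at 0.05 to 0.8. At 0 its cross pin lies along the jig's x. Each rad lowers the screw 4 mm. The foot meets the tall block on the anvil at 1.3; a light press is about 1.6. Stays where left: friction 0.12 N m; pushing down with over 25 N would drive it round.
- foot (a joint): how far the screw's sprung foot is pushed up into the screw, m: 0 hanging free, 0.005 bottomed, 1.5 N per mm. Right setting with the tall block beneath: 0.0004 to 0.003; 0.0012 is good.
- foot_tip (a point): centre of the under face of the sprung foot (12 mm across, edge bevelled 2 mm), on the screw's axis; 38.2 mm above the bench at screw angle 0 with the foot free (the tall block's top on the anvil is at 33 mm).
- screw_head (a point): centre of the top of the screw's head, on its axis; 111.2 mm above the bench at screw angle 0; z up. Head: upright cylinder 16 mm across, top bevelled, with a 5 mm round cross pin through it, 28 mm long, 12 mm below the top, along this point's x axis.
- driver_mid (a point): forked driver (loose, 0.12 kg, 115 mm tall, starts upright in its tray), on its axis half-way up. Lower end: square steel socket 28 x 29 mm, open below, 22 mm deep, with slots 8.4 mm wide along the driver's x axis, to go over the cross pin (play about 0.12 rad each way). Fully on, the head's top is 35.5 mm below this point; the driver then stands if let go.
- driver_handle (a point): centre of the driver's black square handle, 24 x 24 mm and 55 mm high, faces square to the driver's x and y; on the axis, 30 mm above driver_mid.
- stand: fixed open black square tray for the driver, 54 x 54 x 26 mm, inside 44 x 44 mm, so that the driver stands in it at any yaw; inner floor 5 mm above the bench. Origin: centre of its underside. It is 105 to 130 mm to the left (jig's +y) of the screw and 40 to 60 mm further back.
- tall_block_mid (a point): centre of the taller setting block (loose, 0.18 to 0.35 kg): steel, 90 x 30 x 25 mm (x, y, z). Both ends serve alike (a dark dot marks the top at its -x end). Starts flat on the black tool wallet, a flat firm mat 7 mm thick lying on the bench.
- low_block_mid (a point): centre of the low setting block, 90 x 30 x 16 mm, otherwise the same. Not to be used. The two blocks may change places.
- tin: yellow round tin, 47 mm across, 23 mm high, loose, a bystander; origin at the centre of its underside.
Mind the look-alikes: they are no part of the job. What is shaped like the part that bears driver_mid but orange is not meant.

How it is judged:
By the outcome, as a careful person would: the job done as asked, in the order asked, and still so for the second after the job is handed in, with the robot touching nothing.
It also fails if it takes over 67 s, if anything falls off the work surface, if the arm or the gripper's body presses on something with over 40 N, if the wrist force passes 120 N, or if a joint passes its speed limit or range.

### The arm

A 6-joint arm with a two-finger parallel gripper is mounted at the origin on the work surface; the furniture and walls round the work are solid. World frame = base frame: x ahead of the robot, y to its left, z up, the work surface at z = 0. Lengths are in m, angles in degrees, forces in N, time in s.
With the tool pointing down it reaches from about 0.3 to 0.75 m from the base axis. Payload 8.5 kg.
Tool frame: the origin (TCP) lies where the fingers leave the gripper's body, on its centre line; the fingertips stand 73 mm ahead of it and the grasp point (between the pads) lies 54 mm ahead of it; z points along the fingers, y is the line along which they close (so a half turn about z gives the same grasp; the last joint's range is limited). The gripper opens to 85 mm and grips with 20 to 120 N. Pads are 22 mm wide; open, the fingers measure 114 mm over their backs; the gripper's body (76 mm by 85 mm) begins 54 mm behind the grasp point. The pads swing forward as they close: fully open they stand 13 mm farther back than shut.
Start: joints at [-85.044, 21.807, 74.336, -0, 83.858, -12.336], TCP at [0.163, -0.525, 0.304] pointing down, gripper open.
Joint ranges: [-178.18, 178.18], [-50.72, 133.34], [12.68, 142.11], [-81.47, 261.47], [9.98, 163.14], [-165.26, 165.26]. Speed limits (degrees/s): [136.94, 136.94, 180, 180, 180, 180].

### API

Orientations are given as a 3x3 rotation matrix whose columns are the frame's x, y, z axes.
In Python, from bench import arm, eyes gives the robot as it stands.
- The arm moves only by the shell command python3 -m crank 'ROWS' [FORCE]. ROWS is JSON, a list of rows, each a list of 3 entries, a list of its own where there are three numbers: the shift along the tool's x, y, z in mm, then the turn about the tool's z in degrees, then the closure, from 0 (fully open) to 1 (shut). In form: [[[x, y, z], spin, jaw], ...]. A call has 1 to 10 rows; each row is the pose to reach, as a shift and turn from the pose commanded when the call began, along the tool's axes at that moment; what a row does not reach only later rows make up. A row lasts 1/12 s, in which the tool goes at most 41.7 mm and 7.16 degrees, less where a joint would pass 70% of its speed; a pose out of reach is approached as far as the arm can. A call with a gripper value outside its range is refused whole. The fingers move at their own pace and stop on an object; FORCE is the grip in N (left out, the last holds). Time passes only in rows, so rows that repeat a pose let the fingers close. It gives the time, the measured TCP pose, the force, the opening and the grip force at its end, in the units of the state.
- arm.sense(): the state, without advancing time (a new reading comes with each control period).
- eyes.camera(name): name is "side" or "top"; returns the picture (400x640x3 uint8, red, green, blue); there is no depth.
- eyes.get_calibration(name): a dict with "fx", "fy", "cx", "cy" (pixels), "position" and "attitude" of the camera in the world. Camera axes: x right, y up, looking along -z (the intrinsics and any distortion apply to the point x, -y, -z); pixel columns grow to the right and rows downward; lengths in m; the calibration is good to about 2 mm. A picture is of the moment at which its call begins. get_calibration takes no time and is no camera call.
- arm.job_done(): hands the job in; it is judged then, once.
Trained networks look in the newest picture that a camera, given by its name, has taken for a name from the list of things; names that differ only in an ending like _2 or _b are one class to them, and where a whole thing is asked for, a point or a joint stands for the part that bears it (a point fixed in the world has none). Each returns a list of dicts, best first, with "conf" (0 to 1); they miss things now and then, are a little off and sometimes report something else, mostly with a low value. They report only what shows in the picture. A call takes as long as a camera call. They do not tell look-alikes from the thing itself.
- eyes.recognise(thing, camera): "location" ([row, column] as shares, 0 to 1, of the picture: columns of its width, rows of its height, amid what is visible of it).
The state is a dict: "time_s": time; "joint_positions": joint angles; "joint_vel": joint speeds; "tau": joint torques, N m; "tcp_pos": TCP position; "tcp_rot": TCP orientation; "contact_force": force on the tool from outside, world axes, zero at the start; "ft_torque": the same for the moment, N m; "finger_gap": opening from 0.0 (shut) to 1.0 (fully open); "finger_force": force on a finger pad.
Only numpy, scipy, OpenCV 4.12 (cv2) and the standard library are available. Lean on these libraries where they do the work, as an engineer would, in place of code of your own. Each camera call takes 0.05 s, during which the arm holds its last target. There are 200 camera calls.

## Working session

There is one attempt and no reset: what is moved stays moved. The work goes in short steps, Python scripts to look and compute and a shell command to move; the robot and the scene stay as the last step left them, time stands still between calls to the robot, and variables do not carry over. Pictures are saved under pics/ and viewed, at most 10 in all, crops included, and the job is handed in when it is done.

```bash
ls; mkdir -p pics; cat > h.py <<'E'
import numpy as np, cv2
from bench import arm, eyes
def cal(n):
    c=eyes.get_calibration(n); return c
def R(c):
    a=np.array(c['attitude'],float)
    return a
def ray(n,row,col):
    c=cal(n); d=np.array([(col-c['cx'])/c['fx'],-(row-c['cy'])/c['fy'],-1.0])
    return np.array(c['position']),R(c)@d
def onz(n,row,col,z):
    p,d=ray(n,row,col); return p+d*(z-p[2])/d[2]
def proj(n,P):
    c=cal(n); q=R(c).T@(np.array(P)-np.array(c['position'])); return np.array([c['cy']-c['fy']*q[1]/-q[2], c['cx']+c['fx']*q[0]/-q[2]])
E
python3 - <<'E'
from h import *
for n in('top','side'):
    im=eyes.camera(n); cv2.imwrite(f'pics/{n}0.png',im[:,:,::-1]); print(n,eyes.get_calibration(n))
    for t in('jig','stop_screw','screw_head','driver_mid','driver_handle','stand','tall_block_mid','low_block_mid','tin','foot_tip','anvil'):
        print(t,[(np.round(np.array(r['location'])*[400,640],1).tolist(),round(r['conf'],2)) for r in eyes.recognise(t,n)])
s=arm.sense();print(s)
E
```

```text
pics
top {'fx': 433.7511560774985, 'fy': 433.7511560774985, 'cx': 317.6481921491389, 'cy': 201.86697534152506, 'position': array([ 0.52670366, -0.01580635,  0.94692431]), 'attitude': array([[-2.05549975e-02,  9.96248876e-01, -8.40575303e-02],
       [-9.99788541e-01, -2.04313509e-02,  2.33102926e-03],
       [ 6.04876386e-04,  8.40876698e-02,  9.96458177e-01]])}
jig [([201.4, 444.5], 0.94)]
stop_screw [([200.5, 456.6], 0.42), ([200.3, 386.3], 0.41)]
screw_head [([201.6, 455.9], 0.58)]
driver_mid [([155.0, 396.2], 0.82), ([146.5, 436.5], 0.73), ([198.8, 387.7], 0.58), ([170.3, 344.2], 0.52), ([226.9, 277.5], 0.26)]
driver_handle [([155.8, 398.9], 0.9), ([169.0, 343.9], 0.76), ([144.9, 433.8], 0.73), ([201.1, 389.5], 0.68)]
stand [([203.8, 379.8], 0.65), ([199.9, 443.5], 0.47)]
tall_block_mid [([246.4, 317.7], 0.7)]
low_block_mid [([226.3, 274.5], 0.91)]
tin [([238.1, 191.7], 0.76)]
foot_tip []
anvil [([197.7, 441.2], 0.79)]
side {'fx': 367.8219759588599, 'fy': 367.8219759588599, 'cx': 314.867875571849, 'cy': 200.56202824993238, 'position': array([ 0.36328753, -0.76250022,  0.56718988]
[... 804 characters left out ...]
 8.38599684e+01, -1.23345314e+01]), 'joint_vel': array([-0.01421781, -0.03841242,  0.16339412, -0.10910506,  0.11650666,
       -0.0340733 ]), 'tau': array([ 1.54122823e-03, -4.48330700e+01, -2.31458974e+01, -1.52844045e-04,
        6.22311945e-04, -1.12735592e-05]), 'tcp_pos': array([ 0.16348626, -0.52511742,  0.30393273]), 'tcp_rot': array([[ 9.54804453e-01,  2.97234683e-01, -1.93100961e-06],
       [ 2.97234683e-01, -9.54804453e-01,  1.64324372e-05],
       [ 3.04055370e-06, -1.62637273e-05, -1.00000000e+00]]), 'contact_force': array([ 0.56318948, -0.22765641,  0.86080006]), 'ft_torque': array([ 0.04085744,  0.02669884, -0.04174991]), 'finger_force': 0.0, 'finger_gap': 1.0002518737906088}
```

View pics/top0.png

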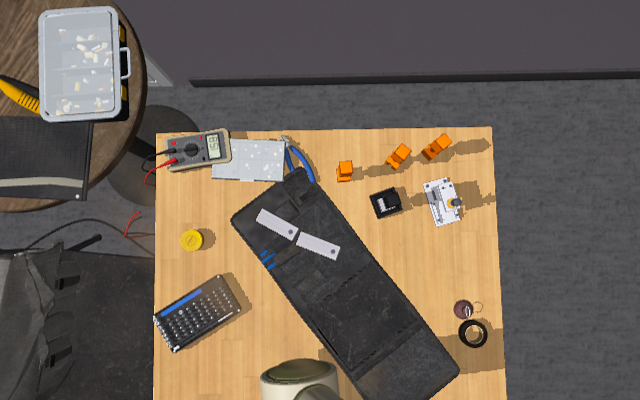

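View pics/side0.png

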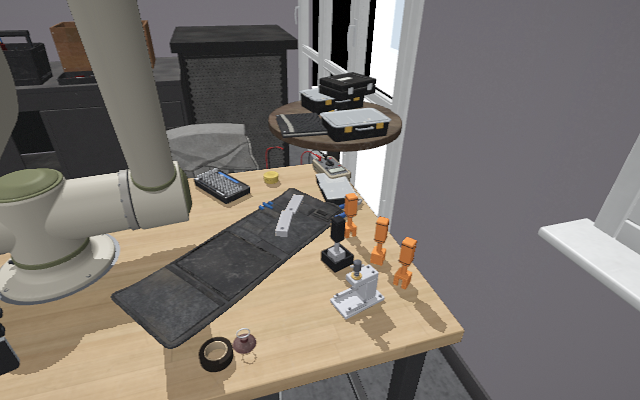

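The top view shows the jig near (440,200), the driver in its tray (386,203), orange look-alikes above, the two blocks on the wallet ((276,224) and (318,246)) and the tin at (191,239). The side view shows the same layout. Next I'll zoom in.

```bash
python3 - <<'E'
from h import *
a=cv2.imread('pics/top0.png');b=cv2.imread('pics/side0.png')
c1=cv2.resize(a[170:270,245:345],(400,400),interpolation=3)
c2=cv2.resize(a[160:240,360:480],(600,400),interpolation=3)
c3=cv2.resize(b[185:325,265:425],(686,600),interpolation=3)
cv2.imwrite('pics/zt.png',cv2.resize(np.hstack([c1[:,:],c2[:,:400*1]]),(800,400)))
cv2.imwrite('pics/zt2.png',np.hstack([c1,c2[:,:]])[:, :800] if 0 else np.hstack([c1,cv2.resize(a[170:240,410:480],(400,400),interpolation=3)]))
cv2.imwrite('pics/zs.png',c3)
E
```

```text
(no output)
```

View pics/zt2.png

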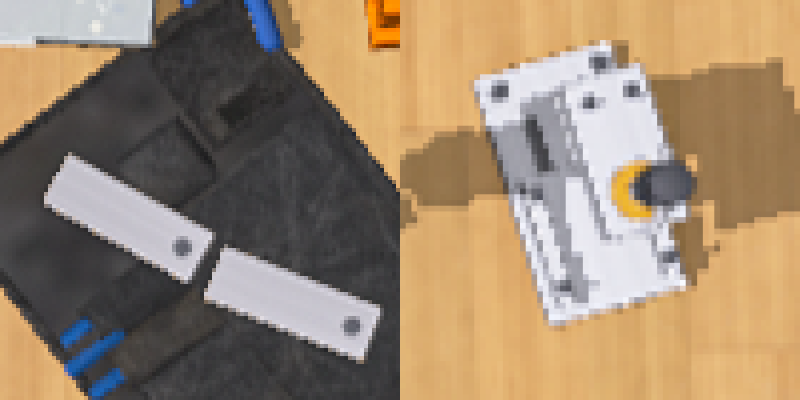

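View pics/zs.png

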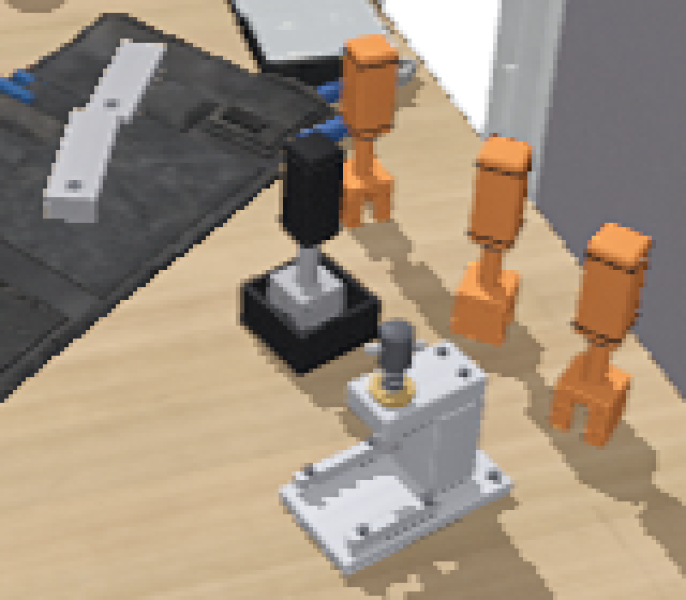

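```bash
cat > m.py <<'E'
from h import *
from scipy.optimize import minimize
t=lambda x,y:(170+y/4,245+x/4)
NB=[t(225,248),t(382,305),t(365,362),t(205,298)]
FB=[t(70,153),t(214,231),t(193,283),t(44,205)]
def rect(c,z):
    P=np.array([onz('top',*p,z)[:2] for p in c]); m=P.mean(0)
    d=(P[1]+P[2]-P[0]-P[3]); L=np.hypot(*d)/2; W=np.hypot(*(P[3]+P[2]-P[0]-P[1]))/2
    return m,np.degrees(np.arctan2(d[1],d[0])),L,W
def box(m,yaw,zb,h,L=.09,W=.03):
    a=np.radians(yaw);u=np.array([np.cos(a),np.sin(a)]);v=np.array([-u[1],u[0]])
    return np.array([[*(m+sx*L/2*u+sy*W/2*v),z] for z in(zb,zb+h) for sx,sy in((1,1),(1,-1),(-1,-1),(-1,1))])
E
python3 - <<'E'
from m import *
b=cv2.imread('pics/side0.png');o=[]
S=6;x0,y0=265,180
for hyp in('nearTall','nearLow'):
    im=cv2.resize(b[y0:y0+70,x0:x0+66],None,fx=S,fy=S,interpolation=cv2.INTER_CUBIC)
    for c,h in((NB,.025 if hyp=='nearTall' else .016),(FB,.016 if hyp=='nearTall' else .025)):
        m,y,L,W=rect(c,.007+h);print(hyp,m.round(4),round(y,1),round(L,4),round(W,4))
        for q in box(m,y,.007,h):
            r,k=proj('side',q);cv2.circle(im,(int((k-x0+.5)*S),int((r-y0+.5)*S)),3,(0,0,255) if q[2]>.01 else (255,0,0),-1)
    o.append(im)
cv2.imwrite('pics/hyp.png',np.hstack(o))
j=lambda x,y:(170+y/5.714,410+x/5.714)
B=[j(475,85),j(612,42),j(687,285),j(552,325)]
P=np.array([onz('top',*p,.008)[:2] for p in B]);print('jig corners',P.round(4).tolist())
x=(P[0]+P[1]-P[2]-P[3]);yaw=np.arctan2(x[1],x[0]);u=np.array([np.cos(yaw),np.sin(yaw)])
print('jig yaw',np.degrees(yaw),'L',np.hypot(*x)/2,'W',np.hypot(*(P[0]+P[3]-P[1]-P[2]))/2)
o=P.mean(0)-.009*u;print('jig origin',o)
bush=onz('top',*j(632,190),.0745);print('bush',bush)
print('head tops',onz('top',*j(672,182),.108))
for n,rc,z in(('stand',(203,380),.02),):print(n,onz('top',*rc,z))
# side triangulation of head/handle with top
def tri(a,b):
    p,d=ray('top',*a);q,e=ray('side',*b);d/=np.linalg.norm(d);e/=np.linalg.norm(e)
    s=np.linalg.lstsq(np.c_[d,-e],q-p,rcond=None)[0];A=p+d*s[0];Bq=q+e*s[1];return ((A+Bq)/2).round(4),(A-Bq).round(4)
print('head',tri(j(672,182),(185+328/4.286,265+398/4.286)))
print('handle',tri((201.1,389.5),(234.5,338.9)))
E
```

```text
nearTall [ 0.5113 -0.0179] -112.0 0.089 0.0296
nearTall [0.5581 0.0684] -119.1 0.0886 0.0303
nearLow [ 0.5112 -0.0179] -112.0 0.0898 0.0299
nearLow [0.5578 0.0676] -119.1 0.0877 0.03
jig corners [[0.6352, -0.4013], [0.6507, -0.4545], [0.5573, -0.4774], [0.5433, -0.4254]]
jig yaw 14.253361997281798 L 0.09559904764560963 W 0.0546728196222403
jig origin [ 0.58790726 -0.44186373]
bush [ 0.58909382 -0.42737823  0.0745    ]
head tops [ 0.58914381 -0.4253304   0.108     ]
stand [ 0.59971649 -0.15159786  0.02      ]
head (array([ 0.5678, -0.3783,  0.1926]), array([ 0.0296, -0.0083,  0.0063]))
handle (array([ 0.6012, -0.1635,  0.0756]), array([-0.0047,  0.0014, -0.0006]))
```

View pics/hyp.png

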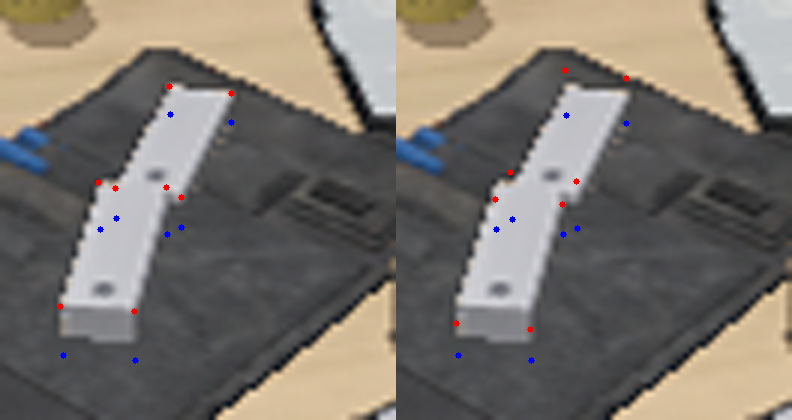

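The overlay shows that the tall hypothesis fits the top faces of the near block (dot at (285,228) in the side view), so the near block is the tall one. My crop offset for the jig was wrong, so I'll redo that.

```bash
cat >> m.py <<'E'
j=lambda x,y:(170+y/5.714,410+(x-400)/5.714)
s=lambda x,y:(185+y/4.286,265+x/4.286)
def tri(a,b):
    p,d=ray('top',*a);q,e=ray('side',*b);d/=np.linalg.norm(d);e/=np.linalg.norm(e)
    k=np.linalg.lstsq(np.c_[d,-e],q-p,rcond=None)[0];A=p+d*k[0];B=q+e*k[1];return ((A+B)/2).round(4),(A-B).round(4)
E
python3 - <<'E'
from m import *
B=[j(475,85),j(612,42),j(687,285),j(552,325)]
P=np.array([onz('top',*p,.008)[:2] for p in B])
x=(P[0]+P[1]-P[2]-P[3]);yaw=np.arctan2(x[1],x[0]);u=np.array([np.cos(yaw),np.sin(yaw)])
print('jig yaw',np.degrees(yaw),'L',np.hypot(*x)/2,'W',np.hypot(*(P[0]+P[3]-P[1]-P[2]))/2)
print('jig origin',P.mean(0)-.009*u)
print('bush',onz('top',*j(632,190),.0745))
print('head top',onz('top',*j(675,182),.108))
print('head tri',tri(j(675,182),s(398,328)))
print('handle',tri((201.1,389.5),(234.5,338.9)))
# base corners in side image at z=.008 
C=[s(280,492),s(345,570),s(512,483)]
Q=np.array([onz('side',*p,.008)[:2] for p in C]);print('side: frontL frontR backR',Q.round(4).tolist(),'top:',P[[3,2,1]].round(4).tolist())
# tray rim from side (z=.026), corners left, front, right
T=np.array([onz('side',*s(*p),.026)[:2] for p in((241,288),(302,342),(381,303))]);print('tray rim',T.round(4).tolist(),(T[0]+T[2])/2)
# dark tray / driver
a=cv2.imread('pics/top0.png');cv2.imwrite('pics/z2.png',np.hstack([cv2.resize(a[178:228,362:412],(400,400),interpolation=3),cv2.resize(a[180:230,420:470],(400,400),interpolation=3)]))
E
```

```text
jig yaw 14.97204369747576 L 0.095929294462391 W 0.054456819966931566
jig origin [ 0.59105508 -0.28987326]
bush [ 0.59199193 -0.28607773  0.0745    ]
head top [ 0.59191027 -0.29043522  0.108     ]
head tri (array([ 0.5928, -0.2907,  0.1084]), array([-0.0018,  0.0006, -0.0003]))
handle (array([ 0.6012, -0.1635,  0.0756]), array([-0.0047,  0.0014, -0.0006]))
side: frontL frontR backR [[0.5477, -0.2785], [0.5609, -0.3294], [0.6546, -0.3031]] top: [[0.5464, -0.274], [0.5605, -0.3258], [0.6538, -0.3017]]
tray rim [[0.5672, -0.1544], [0.5844, -0.2027], [0.634, -0.1856]] [ 0.60060557 -0.17003512]
```

View pics/z2.png

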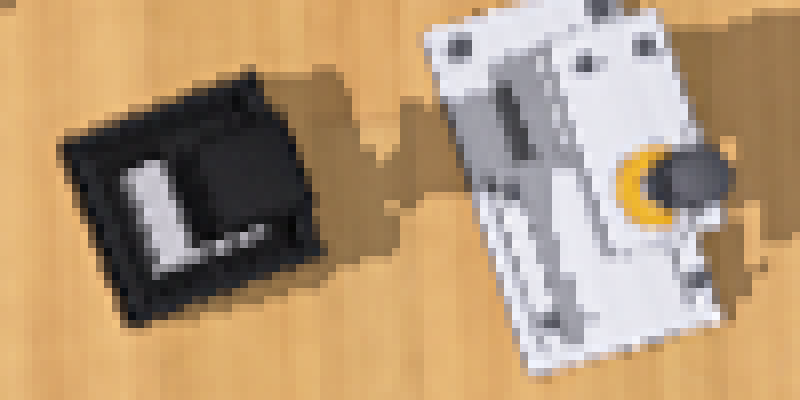

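The tray's corners are at about (370,196), (394,187), (403,210) and (378,219), with the driver square to it. The screw head is at about (506,202)/8 in the crop and agrees with the jig origin of (0.592,-0.290). Next is a helper to compute moves, and then I'll start.

```bash
cat > go.py <<'E'
import sys,numpy as np
from bench import arm
def go(x,y,z,yaw):
    s=arm.sense();R=np.array(s['tcp_rot']);p=np.array(s['tcp_pos'])
    y0=np.degrees(np.arctan2(R[1,0],R[0,0]));d=(np.array([x,y,z])-p)*1000
    sp=-((yaw-y0+180)%360-180)
    print('shift',(R.T@d).round(1).tolist(),'spin',round(sp,1),'yaw0',round(y0,2),'tilt',R[:,2].round(3),'p',p.round(4),'t',round(s['time_s'],2),'gap',round(s['finger_gap'],3),'F',np.round(s['contact_force'],1),'ff',round(float(s['finger_force']),1))
if __name__=='__main__': go(*map(float,sys.argv[1:5]))
E
python3 go.py .499 -.0485 .2 68
python3 - <<'E'
from m import *
v=lambda x,y:(178+y/8-.0,362+x/8)
T=[v(60,140),v(255,70),v(325,255),v(130,327)]
P=np.array([onz('top',*p,.026)[:2] for p in T]);print('stand',P.mean(0),P.round(4).tolist(),[np.degrees(np.arctan2(*(P[a]-P[b])[::-1])).round(1) for a,b in((0,3),(1,2),(0,1),(3,2))])
S=[v(120,180),v(155,275),v(268,230)]
for z in(.03,.036):
  Q=np.array([onz('top',*p,z)[:2] for p in S]);print('socket',z,(Q[0]+Q[2])/2,Q.round(4).tolist(),np.hypot(*(Q[0]-Q[1])),np.hypot(*(Q[2]-Q[1])),[np.degrees(np.arctan2(*(Q[a]-Q[b])[::-1])).round(1) for a,b in((0,1),(1,2))])
a=cv2.imread('pics/top0.png');b=cv2.imread('pics/side0.png')
def crop(im,r,c,n=12):
    q=im[r-n:r+n,c-n:c+n].astype(float);return cv2.resize(q.astype(np.uint8),(400,400),interpolation=cv2.INTER_NEAREST)
A=crop(a,202,507-50);B=crop(b,267,358);cv2.imwrite('pics/head.png',np.hstack([A,B]))
E
```

```text
shift [462.0, -355.3, 103.9] spin -50.7 yaw0 17.29 tilt [-0.  0. -1.] p [ 0.1635 -0.5251  0.3039] t 1.2 gap 1.0 F [ 0.6 -0.2  0.9] ff 0.0
stand [ 0.59957749 -0.16365519] [[0.6158, -0.1288], [0.6335, -0.1815], [0.5836, -0.1984], [0.5655, -0.1459]] [np.float64(18.7), np.float64(18.7), np.float64(108.6), np.float64(109.0)]
socket 0.03 [ 0.59733176 -0.16333214] [[0.6044, -0.1439], [0.579, -0.1524], [0.5903, -0.1827]] 0.026786532242945516 0.03237374030934838 [np.float64(18.4), np.float64(110.5)]
socket 0.036 [ 0.5968696  -0.16236679] [[0.6039, -0.1431], [0.5786, -0.1515], [0.5899, -0.1816]] 0.02661125147944548 0.032161899005393575 [np.float64(18.4), np.float64(110.5)]
```

View pics/head.png

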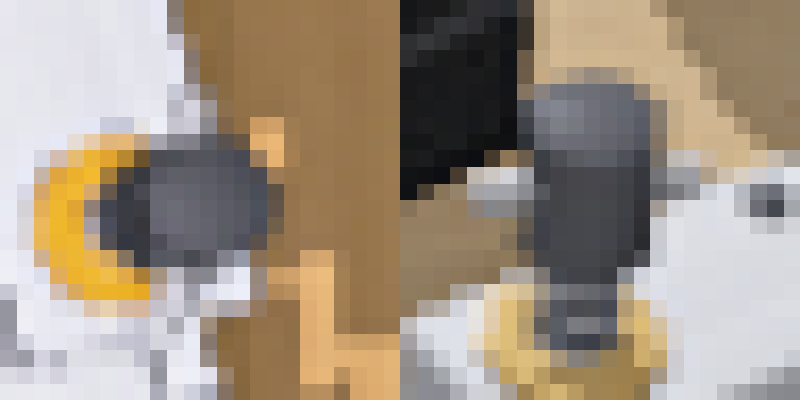

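Head crop: in the side view the pin's tips are at about (350,266) and (365,266). In the top view its lower tip is at about (459,207).

```bash
python3 -m crank '[[[462,-355,60],-50.7,0],[[462,-355,60],-50.7,0],[[462,-355,60],-50.7,0],[[462,-355,60],-50.7,0],[[462,-355,60],-50.7,0],[[462,-355,60],-50.7,0],[[462,-355,60],-50.7,0],[[462,-355,60],-50.7,0],[[462,-355,60],-50.7,0],[[462,-355,60],-50.7,0]]' 60
python3 - <<'E'
from h import *
for z in(.0965,.0985):
    l=onz('side',266.4,350.1,z);r=onz('side',265.8,364.7,z);d=r-l;print(l.round(4),r.round(4),np.hypot(*d[:2]),np.degrees(np.arctan2(d[1],d[0])))
    b=onz('top',190+285/16.67,445+238/16.67,z);t=onz('top',190+110/16.67,445+195/16.67,z);print('top lower',b.round(4),'upper',t.round(4))
E
python3 go.py .499 -.0485 .084 68
```

```text
time_s: 2.03
tcp_pos: [0.403, -0.1845, 0.2613]
tcp_rot: [[0.375, 0.927, 0.001], [0.927, -0.375, -0.0], [-0.0, 0.001, -1.0]]
contact_force: [-0.1, -0.8, 0.2]
finger_gap: 1.001
finger_force: 0.0
[ 0.5805 -0.2873  0.0965] [ 0.6076 -0.2932  0.0965] 0.02769822023238626 -12.35375396547866
top lower [ 0.5824 -0.296   0.0965] upper [ 0.6032 -0.2919  0.0965]
[ 0.5796 -0.2893  0.0985] [ 0.6065 -0.2952  0.0985] 0.027580528218440363 -12.353753965478726
top lower [ 0.5823 -0.2953  0.0985] upper [ 0.6031 -0.2912  0.0985]
shift [162.1, 37.9, 177.3] spin -0.0 yaw0 67.98 tilt [ 0.001 -0.    -1.   ] p [ 0.403  -0.1845  0.2613] t 2.03 gap 1.001 F [-0.1 -0.8  0.2] ff 0.0
```

```bash
python3 -m crank '[[[54,12.6,50],0,0],[[108,25,100],0,0],[[162,38,130],0,0],[[162,38,145],0,0],[[162,38,160],0,0],[[162,38,170],0,0],[[162,38,177],0,0],[[162,38,177],0,0],[[162,38,177],0,1],[[162,38,177],0,1]]' 60
python3 -m crank '[[[0,0,0],0,1],[[0,0,0],0,1],[[0,0,0],0,1],[[0,0,0],0,1]]'; python3 go.py .499 -.0485 .084 68
```

```text
time_s: 2.87
tcp_pos: [0.4985, -0.0514, 0.0858]
tcp_rot: [[0.376, 0.927, 0.002], [0.927, -0.376, -0.001], [0.0, 0.003, -1.0]]
contact_force: [0.3, 0.5, 0.3]
finger_gap: 0.749
finger_force: 0.0
time_s: 3.2
tcp_pos: [0.4984, -0.0509, 0.0855]
tcp_rot: [[0.375, 0.927, 0.002], [0.927, -0.375, -0.001], [-0.0, 0.002, -1.0]]
contact_force: [-1.5, -1.6, 8.6]
finger_gap: 0.338
finger_force: 59.6
shift [2.5, -0.4, 1.5] spin -0.0 yaw0 67.97 tilt [ 0.002 -0.001 -1.   ] p [ 0.4984 -0.0509  0.0855] t 3.2 gap 0.338 F [-1.5 -1.6  8.6] ff 59.6
```

```bash
python3 go.py .4715 -.3233 .15 15.5;  python3 -m crank '[[[0,0,-30],0,1],[[0,0,-65],0,1],[[0,0,-65],0,1]]' 80;python3 go.py .4715 -.3233 .15 15.5
```

```text
shift [-262.6, 77.4, -64.3] spin 52.5 yaw0 67.97 tilt [ 0.002 -0.001 -1.   ] p [ 0.4984 -0.0509  0.0855] t 3.2 gap 0.338 F [-1.5 -1.6  8.6] ff 59.6
time_s: 3.45
tcp_pos: [0.4998, -0.0511, 0.1545]
tcp_rot: [[0.375, 0.927, 0.009], [0.927, -0.375, -0.003], [0.0, 0.009, -1.0]]
contact_force: [2.3, 0.1, -1.2]
finger_gap: 0.333
finger_force: 80.7
shift [-263.0, 75.8, 5.1] spin 52.5 yaw0 67.99 tilt [ 0.009 -0.003 -1.   ] p [ 0.4998 -0.0511  0.1545] t 3.45 gap 0.333 F [ 2.3  0.1 -1.2] ff 80.7
```

```bash
python3 -m crank '[[[-263,76,5],52.5,1],[[-263,76,5],52.5,1],[[-263,76,5],52.5,1],[[-263,76,5],52.5,1],[[-263,76,5],52.5,1],[[-263,76,5],52.5,1],[[-263,76,5],52.5,1],[[-263,76,5],52.5,1],[[-263,76,5],52.5,1],[[-263,76,5],52.5,1]]'; python3 go.py .4715 -.3233 .11 15.5
python3 - <<'E'
from h import *
o=[]
for n in('top','side'):
    im=eyes.camera(n)[:,:,::-1].copy()
    cv2.imwrite(f'pics/{n}1.png',im);o.append(im)
c=o[0][170:250,400:480];d=o[1][220:340,270:430]
cv2.imwrite('pics/v1.png',np.hstack([cv2.resize(c,(400,400),interpolation=3),cv2.resize(d,(400,300),interpolation=3).copy() if 0 else cv2.resize(d[:,:120],(400,400),interpolation=3)]))
E
```

```text
time_s: 4.28
tcp_pos: [0.4696, -0.3223, 0.1437]
tcp_rot: [[0.963, 0.268, -0.001], [0.268, -0.963, 0.001], [-0.001, -0.001, -1.0]]
contact_force: [-0.0, 0.1, -3.5]
finger_gap: 0.332
finger_force: 80.7
shift [1.6, 1.5, 33.7] spin 0.1 yaw0 15.57 tilt [-0.001  0.001 -1.   ] p [ 0.4696 -0.3223  0.1437] t 4.28 gap 0.332 F [-0.   0.1 -3.5] ff 80.7
```

View pics/v1.png

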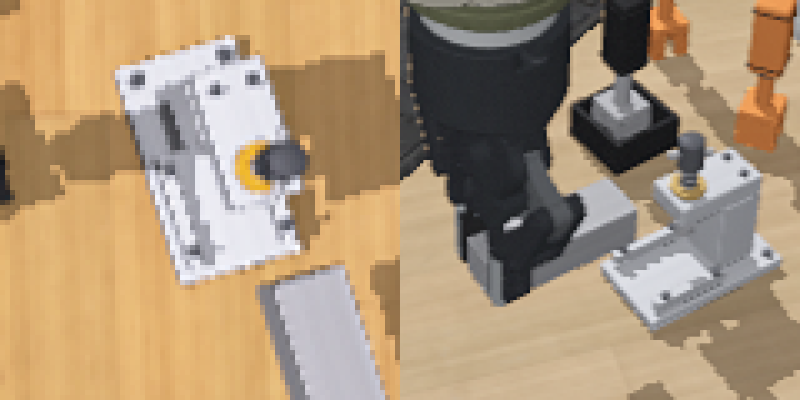

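The crop shows the block held in line with the jig and in front of it. I'll lower it and check the side alignment.

```bash
python3 -m crank '[[[1.6,1.5,20],0,1],[[1.6,1.5,40],0,1],[[1.6,1.5,50],0,1],[[1.6,1.5,54],0,1],[[1.6,1.5,54],0,1]]'; python3 go.py .4715 -.3233 .088 15.5
python3 - <<'E'
from h import *
im=eyes.camera('top')[:,:,::-1].copy();cv2.imwrite('pics/top2.png',im)
eyes.camera('side')
c=im[175:245,405:475]
cv2.imwrite('pics/v2.png',cv2.resize(c,(600,600),interpolation=3))
E
```

```text
time_s: 4.8
tcp_pos: [0.472, -0.3231, 0.0897]
tcp_rot: [[0.963, 0.268, -0.001], [0.268, -0.963, 0.001], [-0.001, -0.001, -1.0]]
contact_force: [-1.2, -0.6, -2.7]
finger_gap: 0.33
finger_force: 80.6
shift [-0.5, 0.1, 1.7] spin 0.1 yaw0 15.56 tilt [-0.001  0.001 -1.   ] p [ 0.472  -0.3231  0.0897] t 4.8 gap 0.33 F [-1.2 -0.6 -2.7] ff 80.6
```

View pics/v2.png

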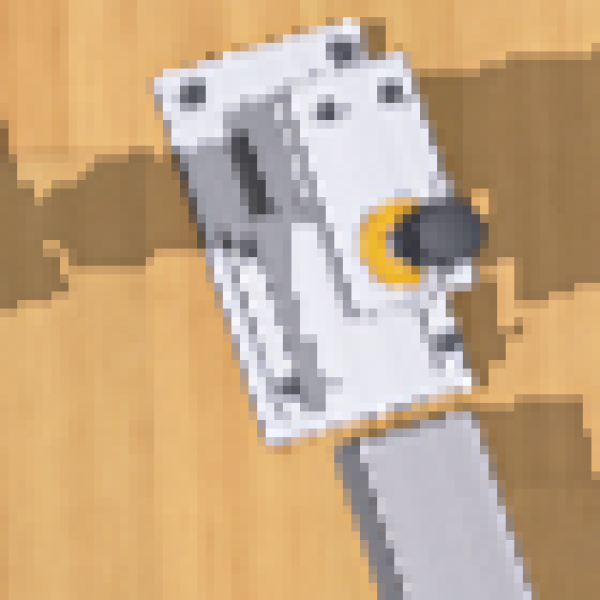

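The block's rear corners are at about (446.8,227.2) and (460.8,222.8). The base's front corners are at (436.5,226.6) and (460.2,219.9).

```bash
python3 - <<'E'
from h import *
v=lambda x,y:(175+y/8.571,405+x/8.571)
F=[onz('top',*v(*p),.008)[:2] for p in((270,442),(473,385))]
K=[onz('top',*v(*p),.008)[:2] for p in((155,78),(358,18))]
b=[onz('top',*v(*p),.0362)[:2] for p in((358,447),(478,410))]
L=F[1]-F[0];yaw=np.degrees(np.arctan2(L[1],L[0]))+90
e=(K[0]+K[1])/2-(F[0]+F[1])/2
print('W',np.hypot(*L),'yaws',yaw,np.degrees(np.arctan2(e[1],e[0])),'L',np.hypot(*e))
a=np.radians(15.5);u=np.array([np.cos(a),np.sin(a)]);n=np.array([-u[1],u[0]])
fm=(F[0]+F[1])/2;bm=(b[0]+b[1])/2;km=(K[0]+K[1])/2
for q in(fm,km,bm,b[0],b[1],np.array([.472,-.3231])):print(((q-fm)@u).round(4),((q-fm)@n).round(4))
print('block yaw',np.degrees(np.arctan2(*(b[1]-b[0])[::-1]))+90, 'origin est',fm+.04*u)
E
```

```text
W 0.05358727874716394 yaws 14.390481019238905 14.969529440126715 L 0.09680054128842723
0.0 0.0
0.0968 -0.0009
-0.0053 -0.0013
-0.0053 0.0142
-0.0052 -0.0168
-0.085 -0.0006
block yaw 15.81116599568118 origin est [ 0.59224974 -0.28910984]
```

```bash
python3 -m crank '[[[0,-0.7,1.8],0.5,1],[[0,-0.7,1.8],0.5,1],[[10,-0.7,1.8],0.5,1],[[20,-0.7,1.8],0.5,1],[[30,-0.6,1.8],0.5,1],[[40,-0.6,1.8],0.5,1],[[48,-0.5,1.8],0.5,1],[[55,-0.5,1.8],0.5,1],[[57,-0.5,1.8],0.5,1],[[57,-0.5,1.8],0.5,1]]'; python3 go.py .4715 -.3233 .0865 15
```

```text
time_s: 5.73
tcp_pos: [0.5273, -0.3077, 0.0883]
tcp_rot: [[0.966, 0.259, -0.0], [0.259, -0.966, 0.0], [-0.0, -0.0, -1.0]]
contact_force: [-0.4, -0.1, -2.6]
finger_gap: 0.328
finger_force: 80.6
shift [-57.9, 0.6, 1.8] spin 0.0 yaw0 15.04 tilt [-0.  0. -1.] p [ 0.5273 -0.3077  0.0883] t 5.73 gap 0.328 F [-0.4 -0.1 -2.6] ff 80.6
```

```bash
python3 -m crank '[[[1,0,0.8],0,1],[[2,0,0.8],0,1],[[2.5,0,0.8],0,1],[[2.5,0,0.8],0,1]]'; python3 go.py .4715 -.3233 .0865 15
```

```text
time_s: 6.07
tcp_pos: [0.5291, -0.3075, 0.0877]
tcp_rot: [[0.966, 0.258, -0.0], [0.258, -0.966, 0.0], [0.0, -0.0, -1.0]]
contact_force: [0.1, 0.3, -2.7]
finger_gap: 0.328
finger_force: 80.6
shift [-59.7, 0.4, 1.2] spin -0.0 yaw0 14.97 tilt [-0.  0. -1.] p [ 0.5291 -0.3075  0.0877] t 6.07 gap 0.328 F [ 0.1  0.3 -2.7] ff 80.6
```

```bash
python3 -m crank '[[[0.7,0,0.3],0,1],[[1.2,0,0.6],0,1],[[1.2,0,0.9],0,1],[[1.2,0,0.9],0,1]]'; python3 go.py .4715 -.3233 .0865 15
```

```text
time_s: 6.4
tcp_pos: [0.5296, -0.3074, 0.0868]
tcp_rot: [[0.966, 0.259, -0.002], [0.259, -0.966, -0.0], [-0.002, -0.0, -1.0]]
contact_force: [-6.2, -3.0, -0.7]
finger_gap: 0.33
finger_force: 81.0
shift [-60.2, 0.4, 0.4] spin -0.0 yaw0 14.99 tilt [-0.002 -0.    -1.   ] p [ 0.5296 -0.3074  0.0868] t 6.4 gap 0.33 F [-6.2 -3.  -0.7] ff 81.0
```

```bash
python3 -m crank '[[[-0.7,0,0.4],0,1],[[-0.7,0,0.4],0,1],[[-0.7,0,0.2],0,0.5],[[-0.7,0,0],0,0.4],[[-0.7,0,0],0,0.4],[[-0.7,0,0],0,0.3],[[-0.7,0,-20],0,0.3],[[-0.7,0,-60],0,0.3],[[-0.7,0,-100],0,0.3],[[-0.7,0,-140],0,0.2]]'
python3 - <<'E'
from h import *
a=eyes.camera('top')[:,:,::-1].copy();b=eyes.camera('side')[:,:,::-1].copy();cv2.imwrite('pics/top3.png',a);cv2.imwrite('pics/side3.png',b)
# driver handle top: dark cap, from top and side
for n in('top','side'):
    for t in('driver_handle','driver_mid'): print(n,t,[(np.round(np.array(r['location'])*[400,640],1).tolist(),round(r['conf'],2)) for r in eyes.recognise(t,n)])
E
python3 go.py .6 -.164 .25 18.5
```

```text
time_s: 7.23
tcp_pos: [0.5296, -0.307, 0.2285]
tcp_rot: [[0.966, 0.259, -0.0], [0.259, -0.966, 0.0], [-0.0, -0.0, -1.0]]
contact_force: [0.9, -1.1, 0.8]
finger_gap: 0.8
finger_force: 0.0
top driver_handle [([156.7, 397.7], 0.72), ([201.5, 389.7], 0.51)]
top driver_mid [([174.1, 344.7], 0.87), ([154.6, 399.1], 0.82), ([197.5, 385.3], 0.64), ([150.0, 435.8], 0.6)]
side driver_handle [([262.0, 402.3], 0.92), ([238.0, 379.8], 0.77), ([246.1, 337.3], 0.57), ([203.2, 352.4], 0.48)]
side driver_mid [([263.2, 404.4], 0.84), ([247.1, 335.0], 0.75), ([240.5, 380.4], 0.62)]
shift [105.1, -119.8, -24.4] spin -3.5 yaw0 14.99 tilt [-0.002  0.002 -1.   ] p [ 0.5294 -0.3069  0.2255] t 7.53 gap 0.801 F [-0.1  0.2 -0.1] ff 0.0
```

```bash
python3 - <<'E'
from m import *
print('handle top (top cam)',onz('top',178+177/8,362+249/8,.12))
a=cv2.cvtColor(cv2.imread('pics/side3.png'),6);b=cv2.cvtColor(cv2.imread('pics/side0.png'),6)
# side: dark handle mask, centroid line
for nm,im in(('0',b),('3',a)):
    m=((im[212:246,325:352]<45)).astype(np.uint8);n,l,s,c=cv2.connectedComponentsWithStats(m);k=1+np.argmax(s[1:,4]);print(nm,s[k]+[325,212,0,0,0],c[k]+[325,212])
    for r in (220,225,230,235,238):
        w=np.where(im[r,325:352]<45)[0];print(r,w.min()+325 if len(w) else None,w.max()+325 if len(w) else None)
# triangulate handle side center
print(tri((178+177/8,362+249/8),s(313,152)))
for P in([.5985,-.1635,.0925],[.5985,-.1635,.12],[.5985,-.1635,.065]):print(P,proj('side',P),proj('top',P))
E
```

```text
handle top (top cam) [ 0.59684318 -0.16224755  0.12      ]
0 [331 219  14  24 259] [337.54054054 230.32432432]
220 332 344
225 332 344
230 332 344
235 331 343
238 332 343
3 [325 212  27  34 473] [340.61310782 227.78858351]
220 331 351
225 332 351
230 332 351
235 331 351
238 332 351Traceback (most recent call last):
  File "<stdin>", line 10, in <module>
TypeError: 'numpy.ndarray' object is not callable
```

```bash
python3 - <<'E'
from m import *
for P in([.597,-.163,.0925],[.6,-.163,.0925]):print(P,proj('side',P),proj('top',[*P[:2],.12]))
E
python3 go.py .598 -.163 .2 18.5
```

```text
[0.597, -0.163, 0.0925] [228.55279375 336.23349569] [200.03537882 393.51498053]
[0.6, -0.163, 0.0925] [228.33073589 337.54062815] [198.47498042 393.45973814]
shift [103.5, -121.2, 25.6] spin -3.5 yaw0 14.99 tilt [-0.002  0.002 -1.   ] p [ 0.5294 -0.3069  0.2255] t 7.53 gap 0.801 F [-0.1  0.2 -0.1] ff 0.0
```

```bash
python3 -m crank '[[[40,-40,-5],-3.5,0],[[80,-80,-5],-3.5,0],[[104,-121,-5],-3.5,0],[[104,-121,-5],-3.5,0],[[104,-121,20],-3.5,0],[[104,-121,45],-3.5,0],[[104,-121,65],-3.5,0],[[104,-121,78],-3.5,0],[[104,-121,78],-3.5,0],[[104,-121,78],-3.5,0]]'
python3 go.py .598 -.163 .1465 18.5
python3 -m crank '[[[0,0,0],0,1],[[0,0,0],0,1],[[0,0,0],0,1],[[0,0,0],0,1],[[0,0,0],0,1],[[0,0,0],0,1],[[0,0,0],0,1],[[0,0,0],0,1]]' 60;python3 go.py .598 -.163 .1465 18.5
```

```text
time_s: 8.37
tcp_pos: [0.5985, -0.1633, 0.1474]
tcp_rot: [[0.948, 0.317, -0.003], [0.317, -0.948, 0.001], [-0.002, -0.002, -1.0]]
contact_force: [0.7, -0.3, 0.1]
finger_gap: 1.005
finger_force: 0.0
shift [-0.4, -0.4, 0.9] spin -0.0 yaw0 18.49 tilt [-0.003  0.001 -1.   ] p [ 0.5985 -0.1633  0.1474] t 8.37 gap 1.005 F [ 0.7 -0.3  0.1] ff 0.0
time_s: 9.03
tcp_pos: [0.599, -0.1635, 0.1493]
tcp_rot: [[0.948, 0.317, 0.001], [0.317, -0.948, -0.0], [0.001, 0.001, -1.0]]
contact_force: [0.1, 0.7, 4.6]
finger_gap: 0.277
finger_force: 59.2
shift [-0.8, -0.8, 2.8] spin -0.0 yaw0 18.49 tilt [ 0.001 -0.    -1.   ] p [ 0.599  -0.1635  0.1493] t 9.03 gap 0.277 F [0.1 0.7 4.6] ff 59.2
```

```bash
python3 -m crank '[[[0,0,-20],0,1],[[0,0,-50],0,1],[[0,0,-90],0,1],[[0,0,-125],0,1],[[0,0,-130],0,1],[[0,0,-130],0,1]]' 80
python3 - <<'E'
from h import *
b=eyes.camera('side')[:,:,::-1].copy();a=eyes.camera('top')[:,:,::-1].copy();cv2.imwrite('pics/side4.png',b);cv2.imwrite('pics/top4.png',a)
from bench import arm
s=arm.sense();p=np.array(s['tcp_pos']);print(p)
bt=p-[0,0,.1443];r,c=proj('side',bt);print('pred bottom px',r,c,'top of socket',proj('side',bt+[0,0,.03]))
q=b[int(r)-35:int(r)+15,int(c)-25:int(c)+25]
h=b[248:298,332:382]
j=cv2.imread('pics/side3.png')[248:298,332:382]
cv2.imwrite('pics/v4.png',np.hstack([cv2.resize(q,(400,400),interpolation=0),cv2.resize(b[258:318,325:385],(400,400),interpolation=0)]))
print('crop origin',int(r)-35,int(c)-25)
E
```

```text
time_s: 9.53
tcp_pos: [0.5991, -0.1635, 0.2809]
tcp_rot: [[0.948, 0.317, 0.004], [0.317, -0.948, -0.002], [0.003, 0.003, -1.0]]
contact_force: [-0.2, 0.2, -2.1]
finger_gap: 0.273
finger_force: 78.4
[ 0.59843649 -0.16323615  0.27714554]
pred bottom px 213.07436489686586 337.76467899052034 top of socket [201.03043693 338.4423995 ]
crop origin 178 312
```

View pics/v4.png

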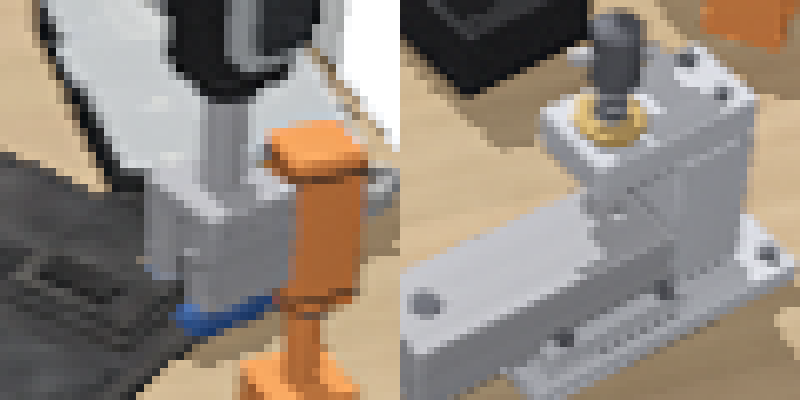

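Left crop: the slot shows in the socket's left face, so it runs along tool x. Right crop: the block is seated under the foot. The driver goes above the screw now.

```bash
python3 go.py .5918 -.2900 .275 -12.4
```

```text
shift [-46.5, 118.1, 2.0] spin 30.9 yaw0 18.49 tilt [-0.002  0.001 -1.   ] p [ 0.5984 -0.1632  0.2771] t 9.63 gap 0.273 F [-0.3  1.1 -1.2] ff 78.4
```

```bash
python3 -m crank '[[[-20,40,2],8,1],[[-40,80,2],16,1],[[-46.5,118,2],24,1],[[-46.5,118,2],30.9,1],[[-46.5,118,2],30.9,1],[[-46.5,118,2],30.9,1],[[-46.5,118,2],30.9,1],[[-46.5,118,2],30.9,1]]'
cat > sh.py <<'E'
from h import *
import sys
def edges(g,r,c0,w,thr=None):
    # subpixel extent of a dark/bright strip: max gradients either side of c0
    x=cv2.GaussianBlur(g,(1,3),0)[r].astype(float); d=np.diff(x)
    L=np.arange(c0-w,c0);Rr=np.arange(c0,c0+w)
    f=lambda I:(np.sum((I+1.0)*np.abs(d[I])**2)/np.sum(np.abs(d[I])**2))
    return f(L),f(Rr)
E
python3 go.py .5918 -.29 .275 -12.4
python3 - <<'E'
from sh import *
b=eyes.camera('side')[:,:,::-1].copy();cv2.imwrite('pics/side5.png',b);g=cv2.cvtColor(b,6)
p=np.array(arm.sense()['tcp_pos'])
for dz in(-.1443,-.13,-.12,-.1,-.09):print(dz,proj('side',p+[0,0,dz]).round(2))
o=np.array([.5918,-.2905,0])
for z in(.1093,.1,.095,.085):print('head',z,proj('side',o+[0,0,z]).round(2))
np.set_printoptions(linewidth=220)
r0,c0=proj('side',p+[0,0,-.1]).round().astype(int)
print(r0,c0-14);print(g[r0-10:r0+36,c0-14:c0+15])
E
```

```text
time_s: 10.3
tcp_pos: [0.5921, -0.2895, 0.2756]
tcp_rot: [[0.977, -0.213, -0.002], [-0.213, -0.977, 0.001], [-0.002, -0.001, -1.0]]
contact_force: [0.9, 0.3, -0.7]
finger_gap: 0.271
finger_force: 78.7
shift [-0.2, 0.5, 0.6] spin 0.1 yaw0 -12.28 tilt [-0.002  0.001 -1.   ] p [ 0.5921 -0.2895  0.2756] t 10.3 gap 0.271 F [ 0.9  0.3 -0.7] ff 78.7
-0.1443 [251.54 357.76]
-0.13 [245.42 358.36]
-0.12 [241.06 358.79]
-0.1 [232.12 359.66]
-0.09 [227.54 360.11]
head 0.1093 [261.24 356.85]
head 0.1 [265.01 356.49]
head 0.095 [267.02 356.29]
head 0.085 [270.99 355.9 ]
232 346
[[192 153 120 ... 189 190 191]
 [183 146 119 ... 191 190 192]
 [179 143 121 ... 188 189 191]
 ...
 [ 23  19  17 ... 134 135 136]
 [ 18  67 123 ... 148 129 133]
 [122 137 136 ... 198 147 127]]
```

```bash
python3 - <<'E'
from sh import *
import sys
np.set_printoptions(linewidth=250,threshold=100000)
g=cv2.cvtColor(cv2.imread('pics/side5.png'),6)
print('cols 346..370')
for r in range(222,276,2):print(r,g[r,344:374])
E
```

```text
cols 346..370
222 [186 189 192 153 120 125 118 119 183 167  78  15 106 142 151 109  49  44  46  47  48  48  46  39  55 126 181 191 189 190]
224 [188 187 179 143 121 124 116 134 177 190 138  21  58 134 153 120  61  28  31  30  31  31  31  29 101 157 184 188 188 189]
226 [172 189 187 187 154 126 129 129 132 176 156  86  36  37  63  95 101 103 105 106 107  89  76  60  34 140 186 193 191 193]
228 [114 143 182 194 186 160 140 127 117 118 119  93  46  22  23  24  24  24  23  22  18  14  10   4 135 188 195 193 192 194]
230 [112 109 128 122 113 113  98 102 105 112 117 104 151 147 131 138 131 121 120 128 185 203 202 200 200 199 200 201 201 200]
232 [112 108 113 113 115 119 133 129 121 117 116 114 134 133 131 137 137 132 119 140 184 194 190 191 190 191 192 191 192 194]
234 [109 107 110 115 112 141 185 160 117 110 111 110 138 136 132 136 136 130 115 157 189 195 193 194 194 195 196 196 196 198]
236 [163 118 115 106 107 164 180 190 198 200 199 200 172 133 131 135 135 127 112 177 198 187 190 193 193 194 194 197 198 199]
238 [203 192 144 129 142 142 131 185 200 199 199 201 160 124 134 136 134 125 1
[... 1615 characters left out ...]
4  98  97  83  68 118 191 200 192 188 189 197 191 167 141 134 139 140]
266 [ 21  20  18  67 123 138 169 170 169 144  92  70  75  74  73  67  57 102 128 152 210 228 190 132 116 187 224 200 148 129]
268 [121 135 135 133 133 133 133 137 132  94  68  72  75  74  72  66  49 208 230 227 226 227 228 207 191 215 225 224 224 211]
270 [137 136 136 135 134 131 129 126 128 105  73  72  74  71  69  57  85 209 228 226 224 224 223 222 223 223 223 226 200 199]
272 [132 131 130 128 126 165 182 218 210 197 157 125 112 106  98 176 223 227 224 223 224 223 222 222 222 223 227 191 111  73]
274 [134 130 193 228 230 228 232 211 197 163  96  97 128 123 104 179 194 199 217 222 222 224 224 224 223 223 223 223 227 215]
```

```bash
python3 -m crank '[[[0,0.5,10],0,1],[[0,0.5,18],0,1],[[0,0.5,20],0,1],[[0,0.5,22],0,1],[[0,0.5,24],0,1],[[0,0.5,24],0,1]]'; python3 -m crank '[[[0,0,1.5],0,1],[[0,0,3],0,1],[[0,0,4],0,1],[[0,0,4],0,1]]'; python3 go.py .5918 -.29 .275 -12.4
```

```text
time_s: 10.85
tcp_pos: [0.592, -0.2905, 0.2524]
tcp_rot: [[0.977, -0.215, -0.0], [-0.215, -0.977, 0.0], [-0.0, -0.0, -1.0]]
contact_force: [-0.1, 0.8, -0.9]
finger_gap: 0.272
finger_force: 78.7
time_s: 11.18
tcp_pos: [0.592, -0.2905, 0.2486]
tcp_rot: [[0.977, -0.215, -0.0], [-0.215, -0.977, 0.0], [-0.0, -0.0, -1.0]]
contact_force: [-0.3, 0.0, -1.7]
finger_gap: 0.275
finger_force: 78.7
shift [-0.3, -0.5, -26.4] spin -0.0 yaw0 -12.41 tilt [-0.  0. -1.] p [ 0.592  -0.2905  0.2486] t 11.18 gap 0.275 F [-0.3  0.  -1.7] ff 78.7
```

```bash
python3 -m crank '[[[0,0,1.5],0,1],[[0,0,3],0,1],[[0,0,4],0,1],[[0,0,4],0,1]]'; python3 -m crank '[[[0,0,1],0,1],[[0,0,2],0,1],[[0,0,2],0,1]]'; python3 go.py .5918 -.29 .275 -12.4
```

```text
time_s: 11.52
tcp_pos: [0.592, -0.2905, 0.2444]
tcp_rot: [[0.977, -0.215, -0.0], [-0.215, -0.977, 0.0], [-0.0, -0.0, -1.0]]
contact_force: [-0.1, -0.3, -1.6]
finger_gap: 0.267
finger_force: 78.7
time_s: 11.77
tcp_pos: [0.5921, -0.2905, 0.2426]
tcp_rot: [[0.977, -0.215, -0.0], [-0.215, -0.977, 0.0], [-0.0, -0.0, -1.0]]
contact_force: [-0.1, 0.6, -1.2]
finger_gap: 0.27
finger_force: 78.9
shift [-0.4, -0.4, -32.4] spin -0.0 yaw0 -12.4 tilt [-0.  0. -1.] p [ 0.5921 -0.2905  0.2426] t 11.77 gap 0.27 F [-0.1  0.6 -1.2] ff 78.9
```

```bash
python3 -m crank '[[[0,0,1.2],0,1],[[0,0,2.4],0,1],[[0,0,3.5],0,1],[[0,0,3.5],0,1]]'; python3 go.py .5918 -.29 .275 -12.4
```

```text
time_s: 12.1
tcp_pos: [0.5921, -0.2904, 0.2389]
tcp_rot: [[0.977, -0.215, -0.0], [-0.215, -0.977, 0.001], [-0.0, -0.0, -1.0]]
contact_force: [0.2, 2.2, -1.4]
finger_gap: 0.268
finger_force: 78.8
shift [-0.4, -0.4, -36.1] spin -0.0 yaw0 -12.4 tilt [-0.     0.001 -1.   ] p [ 0.5921 -0.2904  0.2389] t 12.1 gap 0.268 F [ 0.2  2.2 -1.4] ff 78.8
```

```bash
python3 -m crank '[[[0,0,1.2],0,1],[[0,0,2.4],0,1],[[0,0,3.5],0,1],[[0,0,3.5],0,1]]'; python3 go.py .5918 -.29 .275 -12.4
```

```text
time_s: 12.43
tcp_pos: [0.592, -0.2905, 0.2354]
tcp_rot: [[0.977, -0.215, -0.0], [-0.215, -0.977, 0.0], [-0.0, -0.0, -1.0]]
contact_force: [0.9, 1.9, -1.1]
finger_gap: 0.266
finger_force: 78.8
shift [-0.3, -0.4, -39.6] spin -0.0 yaw0 -12.4 tilt [-0.  0. -1.] p [ 0.592  -0.2905  0.2354] t 12.43 gap 0.266 F [ 0.9  1.9 -1.1] ff 78.8
```

```bash
python3 -m crank '[[[0,-0.2,1.2],0,1],[[0,-0.2,2.4],0,1],[[0,-0.2,2.4],5,1],[[0,-0.2,2.4],10,1],[[0,-0.2,2.8],16,1],[[0,-0.2,3.2],22,1],[[0,-0.2,3.6],28,1],[[0,-0.2,4],34,1],[[0,-0.2,4.2],37,1],[[0,-0.2,4.2],37,1]]' 100; python3 go.py .5918 -.29 .275 -86.4; python3 -c "
from bench import arm
s=arm.sense();print(s['joint_positions'].round(1),s['ft_torque'])"
```

```text
time_s: 13.27
tcp_pos: [0.5922, -0.2896, 0.231]
tcp_rot: [[0.65, -0.76, -0.0], [-0.76, -0.65, 0.002], [-0.002, -0.001, -1.0]]
contact_force: [2.2, 5.7, -2.7]
finger_gap: 0.269
finger_force: 98.7
shift [-0.1, 0.5, -44.0] spin 36.9 yaw0 -49.48 tilt [-0.     0.002 -1.   ] p [ 0.5922 -0.2896  0.231 ] t 13.27 gap 0.269 F [ 2.2  5.7 -2.7] ff 98.7
[-3.630e+01  3.590e+01  6.180e+01  1.000e-01  8.240e+01  1.031e+02] [ 1.10673365 -0.37590273  0.052963  ]
```

```bash
python3 -m crank '[[[-0.3,-0.3,0.4],5,1],[[-0.3,-0.3,0.8],11,1],[[-0.3,-0.3,1.2],17,1],[[-0.3,-0.3,1.6],23,1],[[-0.3,-0.3,2],29,1],[[-0.3,-0.3,2.4],34,1],[[-0.3,-0.3,2.6],37,1],[[-0.3,-0.3,2.6],37,1],[[-0.3,-0.3,2.6],37,1]]'; python3 go.py .5918 -.29 .275 -86.4; python3 -c "
from bench import arm
s=arm.sense();print(s['joint_positions'].round(1),s['ft_torque'])"
```

```text
time_s: 14.02
tcp_pos: [0.5924, -0.2895, 0.2287]
tcp_rot: [[0.065, -0.998, 0.001], [-0.998, -0.065, 0.001], [-0.001, -0.001, -1.0]]
contact_force: [2.5, 3.9, -1.9]
finger_gap: 0.269
finger_force: 98.6
shift [0.4, 0.6, -46.3] spin 0.1 yaw0 -86.28 tilt [ 0.001  0.001 -1.   ] p [ 0.5924 -0.2895  0.2287] t 14.02 gap 0.269 F [ 2.5  3.9 -1.9] ff 98.6
[-3.630e+01  3.600e+01  6.200e+01  1.000e-01  8.200e+01  1.399e+02] [ 1.00222918 -0.61713215  0.11508499]
```

```bash
python3 -m crank '[[[0,0,0],-6.5,1],[[0,0,0],-6.5,1],[[0,0,-3],-6.5,1],[[0,0,-8],-6.5,1],[[0,0,-14],-6.5,1],[[0,0,-20],-6.5,1],[[0,0,-26],-6.5,1],[[0,0,-35],-6.5,1],[[0,0,-50],-6.5,1],[[0,0,-55],-6.5,1]]'; python3 - <<'E'
from h import *
b=eyes.camera('side');cv2.imwrite('pics/side6.png',b[:,:,::-1]);g=cv2.cvtColor(b,7)
np.set_printoptions(linewidth=250,threshold=100000)
for r in range(256,290):print(r,g[r,344:374])
E
python3 go.py .599 -.1635 .28 18.5
```

```text
time_s: 14.85
tcp_pos: [0.5924, -0.2902, 0.2867]
tcp_rot: [[0.175, -0.985, 0.003], [-0.985, -0.175, -0.002], [0.003, -0.002, -1.0]]
contact_force: [-0.4, -0.2, -0.5]
finger_gap: 0.267
finger_force: 98.8
256 [ 31  30  29  39  52  58  51  33  22  57 173 192 188 185 187 188 189 191 159 131 135 135 135 135 135 135 131 128 128 128]
257 [ 30  40  53  60  50  36  28  28  23  54 173 193 188 188 188 187 188 190 158 129 132 135 136 137 136 136 130 127 128 129]
258 [ 56  59  49  34  28  28  28  30  21  99 179 194 188 189 189 189 189 189 190 158 131 135 138 136 136 137 133 128 128 128]
259 [ 50  34  27  27  28  28  27  26  19  98 177 193 191 190 190 191 191 190 191 191 160 132 132 135 135 136 151 139 127 128]
260 [ 29  29  27  28  27  27  28  28  19 142 191 197 197 195 194 193 192 189 189 192 159 131 133 134 136 137 135 129 126 127]
261 [ 24  28  30  28  28  26  29  27  19 145 166 163 150 140 137 159 187 192 191 192 192 161 133 135 135 126 131 129 126 126]
262 [ 29  27  30  28  28  27  28  27   9 104 130 126 118 114 111 110 140 184 195 193 192 193 159 130 133 133 131 127 125 126]
263 [ 28  26  2
[... 2836 characters left out ...]
4 147 147 148 157 147 141 143 142 142 142 140]
286 [186 186 187 188 188 191 172 187 187 158 157 151 143 141 164 128 127 146 147 148 147 148 157 149 143 143 142 142 141 141]
287 [187 190 193 196 197 199 199 202 176 138 153 150 139 133 184 208 162 133 146 146 147 146 154 149 143 143 142 141 141 140]
288 [194 195 197 197 197 198 199 193 203 157  83  97 111 145 189 201 205 161 134 146 147 146 152 147 143 143 142 142 140 140]
289 [194 198 200 199 200 200 201 193 168 146 145 149 145 143 186 200 201 170 122 135 147 147 151 147 143 143 141 142 140 140]
shift [-123.6, -28.6, 6.5] spin -98.4 yaw0 -79.92 tilt [ 0.003 -0.003 -1.   ] p [ 0.5925 -0.2902  0.2869] t 14.9 gap 0.267 F [-0.2 -0.6 -0.4] ff 98.8
```

Pin tip at (271,360): the angle works out to about 1.56 rad, in range. Driver goes back to its tray.

```bash
python3 -m crank '[[[-40,-10,0],-4,1],[[-80,-20,0],-8.4,1],[[-124,-28.6,0],-8.4,1],[[-124,-28.6,0],-8.4,1],[[-124,-28.6,30],-8.4,1],[[-124,-28.6,70],-8.4,1],[[-124,-28.6,100],-8.4,1],[[-124,-28.6,120],-8.4,1],[[-124,-28.6,130],-8.4,1],[[-124,-28.6,130],-8.4,1]]' 80; python3 go.py .599 -.1635 .1493 -71.5
```

```text
time_s: 15.73
tcp_pos: [0.598, -0.1626, 0.1518]
tcp_rot: [[0.317, -0.948, -0.004], [-0.948, -0.317, 0.002], [-0.003, 0.003, -1.0]]
contact_force: [0.5, 0.1, -1.4]
finger_gap: 0.268
finger_force: 98.8
shift [1.1, -0.7, 2.5] spin -0.0 yaw0 -71.52 tilt [-0.004  0.002 -1.   ] p [ 0.598  -0.1626  0.1518] t 15.73 gap 0.268 F [ 0.5  0.1 -1.4] ff 98.8
```

```bash
python3 -m crank '[[[1,-0.7,0],0,1],[[1,-0.7,0],0,1]]'; python3 -m crank '[[[0,0,1],0,1],[[0,0,2],0,1],[[0,0,2],0,1]]'
```

```text
time_s: 15.9
tcp_pos: [0.6003, -0.164, 0.1556]
tcp_rot: [[0.317, -0.948, 0.003], [-0.948, -0.317, -0.001], [0.002, -0.002, -1.0]]
contact_force: [-0.4, 0.0, -0.9]
finger_gap: 0.27
finger_force: 98.8
time_s: 16.15
tcp_pos: [0.5996, -0.1636, 0.1525]
tcp_rot: [[0.317, -0.948, 0.001], [-0.948, -0.317, -0.0], [0.001, -0.001, -1.0]]
contact_force: [-0.5, -1.1, -0.7]
finger_gap: 0.269
finger_force: 98.8
```

```bash
python3 -m crank '[[[0,0,1],0,1],[[0,0,2],0,1],[[0,0,2.8],0,1],[[0,0,2.8],0,1]]'; python3 -m crank '[[[0,0,0],0,0.5],[[0,0,0],0,0.5],[[0,0,0],0,0.3],[[0,0,-10],0,0.2],[[0,0,-40],0,0.2],[[0,0,-80],0,0.2],[[0,0,-100],0,0.2],[[0,0,-100],0,0.2]]'; python3 - <<'E'
from h import *
b=eyes.camera('side');a=eyes.camera('top');cv2.imwrite('pics/side7.png',b[:,:,::-1]);cv2.imwrite('pics/top7.png',a[:,:,::-1])
for n in('side','top'):
  for t in('driver_handle','tall_block_mid','low_block_mid','tin'):print(n,t,[(np.round(np.array(r['location'])*[400,640],1).tolist(),round(r['conf'],2)) for r in eyes.recognise(t,n)])
g=cv2.cvtColor(cv2.imread('pics/side7.png'),6)
for r in (215,220,225,230,235,238,242,245):
  w=np.where(g[r,322:356]<45)[0]+322;print(r,w.min() if len(w) else 0,w.max() if len(w) else 0)
E
python3 go.py .5294 -.3076 .17 15
```

```text
time_s: 16.48
tcp_pos: [0.5996, -0.1636, 0.1494]
tcp_rot: [[0.317, -0.948, 0.0], [-0.948, -0.317, -0.0], [0.0, -0.0, -1.0]]
contact_force: [-0.8, -0.4, 1.7]
finger_gap: 0.267
finger_force: 99.0
time_s: 17.15
tcp_pos: [0.6007, -0.164, 0.2553]
tcp_rot: [[0.317, -0.948, 0.009], [-0.948, -0.317, -0.004], [0.007, -0.007, -1.0]]
contact_force: [-0.1, -1.2, 0.2]
finger_gap: 0.798
finger_force: 0.0
side driver_handle [([211.2, 348.8], 0.94), ([236.2, 379.0], 0.91), ([257.5, 403.2], 0.73), ([285.6, 365.9], 0.26)]
side tall_block_mid [([298.9, 339.3], 0.7)]
side low_block_mid [([203.9, 295.8], 0.68)]
side tin [([176.8, 272.6], 0.44)]
top driver_handle []
top tall_block_mid []
top low_block_mid [([227.2, 277.4], 0.72)]
top tin [([238.3, 188.1], 0.62)]
215 324 332
220 332 344
225 331 344
230 324 344
235 332 343
238 332 343
242 336 338
245 0 0
shift [114.4, 112.1, 78.6] spin -86.5 yaw0 -71.51 tilt [-0.001  0.    -1.   ] p [ 0.5995 -0.1636  0.2486] t 17.65 gap 0.799 F [ 0.  -0.3 -1. ] ff 0.0
```

```bash
python3 -m crank '[[[114.4,112,20],-86.5,0.2],[[114.4,112,20],-86.5,0.2],[[114.4,112,20],-86.5,0.2],[[114.4,112,20],-86.5,0.2],[[114.4,112,20],-86.5,0.2],[[114.4,112,20],-86.5,0.2],[[114.4,112,20],-86.5,0.2],[[114.4,112,20],-86.5,0.2],[[114.4,112,20],-86.5,0.2],[[114.4,112,20],-86.5,0.2]]';python3 -m crank '[[[0,0,0],-15,0.2],[[0,0,0],-15,0.2],[[0,0,0],-15,0.2],[[0,0,0],-15,0.2]]'; python3 go.py .5288 -.3076 .0865 15
```

```text
time_s: 18.48
tcp_pos: [0.5296, -0.3076, 0.2289]
tcp_rot: [[1.0, -0.017, -0.0], [-0.017, -1.0, 0.0], [-0.0, -0.0, -1.0]]
contact_force: [-0.2, 0.2, -0.4]
finger_gap: 0.8
finger_force: 0.0
time_s: 18.82
tcp_pos: [0.5296, -0.3076, 0.229]
tcp_rot: [[0.972, 0.234, -0.0], [0.234, -0.972, 0.0], [-0.0, -0.0, -1.0]]
contact_force: [0.5, -0.0, 0.0]
finger_gap: 0.799
finger_force: 0.0
shift [-0.8, -0.1, 142.5] spin -1.5 yaw0 13.52 tilt [-0.  0. -1.] p [ 0.5296 -0.3076  0.229 ] t 18.82 gap 0.799 F [ 0.5 -0.   0. ] ff 0.0
```

```bash
python3 -m crank '[[[-0.8,0,40],-1.5,0.2],[[-0.8,0,80],-1.5,0.2],[[-0.8,0,110],-1.5,0.2],[[-0.8,0,130],-1.5,0.2],[[-0.8,0,140],-1.5,0.2],[[-0.8,0,142],-1.5,0.2],[[-0.8,0,142],-1.5,0.2]]';python3 go.py .5288 -.3076 .0868 15; python3 -m crank '[[[0,0,0],0,1],[[0,0,0],0,1],[[0,0,0],0,1],[[0,0,0],0,1],[[0,0,0],0,1],[[0,0,0],0,1]]' 60; python3 go.py .437 -.333 .0865 15
```

```text
time_s: 19.4
tcp_pos: [0.5291, -0.308, 0.0875]
tcp_rot: [[0.965, 0.26, 0.0], [0.26, -0.965, -0.0], [0.0, 0.0, -1.0]]
contact_force: [-0.3, -0.8, 0.2]
finger_gap: 0.803
finger_force: 0.0
shift [-0.2, -0.5, 0.7] spin 0.1 yaw0 15.1 tilt [ 0. -0. -1.] p [ 0.5291 -0.308   0.0875] t 19.4 gap 0.803 F [-0.3 -0.8  0.2] ff 0.0
time_s: 19.9
tcp_pos: [0.5291, -0.3081, 0.0885]
tcp_rot: [[0.965, 0.262, 0.002], [0.262, -0.965, -0.001], [0.001, 0.002, -1.0]]
contact_force: [-1.2, 0.7, 5.7]
finger_gap: 0.336
finger_force: 60.8
shift [-95.4, -0.0, 1.9] spin 0.2 yaw0 15.17 tilt [ 0.002 -0.001 -1.   ] p [ 0.5291 -0.3081  0.0885] t 19.9 gap 0.336 F [-1.2  0.7  5.7] ff 60.8
```

```bash
python3 -m crank '[[[-4,0,0],0,1],[[-10,0,0],0,1],[[-16,0,0],0,1],[[-22,0,0],0,1],[[-28,0,0],0,1],[[-34,0,0],0,1],[[-40,0,0],0,1],[[-46,0,0],0,1],[[-52,0,0],0,1],[[-58,0,0],0,1]]' 80; python3 -m crank '[[[-8,0,0],0,1],[[-18,0,0],0,1],[[-30,0,0],0,1],[[-38,0,0],0,1],[[-38,0,0],0,1],[[-38,0,0],0,1]]'; python3 go.py .437 -.333 .0805 15
```

```text
time_s: 20.73
tcp_pos: [0.4719, -0.3231, 0.0869]
tcp_rot: [[0.965, 0.262, -0.001], [0.262, -0.965, 0.001], [-0.001, -0.001, -1.0]]
contact_force: [-0.1, -0.1, -3.2]
finger_gap: 0.328
finger_force: 80.8
time_s: 21.23
tcp_pos: [0.4357, -0.3332, 0.0871]
tcp_rot: [[0.965, 0.261, -0.0], [0.261, -0.965, 0.0], [-0.0, -0.0, -1.0]]
contact_force: [0.5, 0.1, -3.9]
finger_gap: 0.33
finger_force: 80.8
shift [1.3, 0.2, 6.6] spin 0.1 yaw0 15.12 tilt [-0.  0. -1.] p [ 0.4357 -0.3332  0.0871] t 21.23 gap 0.33 F [ 0.5  0.1 -3.9] ff 80.8
```

```bash
python3 -m crank '[[[0,0,2],0,1],[[0,0,4],0,1],[[0,0,5],0,1],[[0,0,5],0,1]]'; python3 -m crank '[[[0,0,0.6],0,1],[[0,0,1.2],0,1],[[0,0,1.2],0,1]]'
```

```text
time_s: 21.57
tcp_pos: [0.4364, -0.3327, 0.0818]
tcp_rot: [[0.965, 0.262, -0.0], [0.262, -0.965, 0.0], [-0.0, -0.001, -1.0]]
contact_force: [0.3, 0.3, -2.9]
finger_gap: 0.326
finger_force: 80.8
time_s: 21.82
tcp_pos: [0.4363, -0.3329, 0.0809]
tcp_rot: [[0.965, 0.262, 0.0], [0.262, -0.965, -0.0], [0.0, 0.0, -1.0]]
contact_force: [-0.4, -0.4, -1.4]
finger_gap: 0.328
finger_force: 81.0
```

Touching; nudge down slightly more, release, retreat and check.

```bash
python3 -m crank '[[[0,0,0.6],0,1],[[0,0,0.6],0,1],[[0,0,0.6],0,0.5],[[0,0,0.3],0,0.4],[[0,0,0],0,0.3],[[0,0,0],0,0.3],[[0,0,-30],0,0.3],[[0,0,-70],0,0.3],[[0,0,-110],0,0.2],[[-60,0,-140],0,0.2]]'; python3 -m crank '[[[-40,0,-20],0,0.2],[[-40,0,-20],0,0.2],[[-40,0,-20],0,0.2]]'; python3 - <<'E'
from h import *
for n in('side','top'):
  im=eyes.camera(n);cv2.imwrite(f'pics/{n}8.png',im[:,:,::-1])
  for t in('driver_handle','driver_mid','tall_block_mid','low_block_mid','tin'):print(n,t,[(np.round(np.array(r['location'])*[400,640],1).tolist(),round(r['conf'],2)) for r in eyes.recognise(t,n)])
a=cv2.imread('pics/top8.png').astype(int)
# block in top: bright low saturation, south of jig
m=((a.min(2)>150)&(a.max(2)-a.min(2)<30)).astype(np.uint8);m[:215]=0;m[:,:400]=0
n,l,s,c=cv2.connectedComponentsWithStats(m)
for k in range(1,n):
  if s[k,4]>100:
    r=cv2.minAreaRect(np.argwhere(l==k)[:,::-1].astype(np.float32));print(s[k],r, onz('top',r[0][1],r[0][0],.025))
g0=cv2.cvtColor(cv2.imread('pics/top0.png'),6);g=cv2.cvtColor(cv2.imread('pics/top8.png'),6)
d=(cv2.absdiff(g0,g)>40).astype(np.uint8);n,l,s,c=cv2.connectedComponentsWithStats(d)
print([x.tolist() for x in s[1:] if x[4]>15])
E
```

```text
time_s: 22.65
tcp_pos: [0.4037, -0.3427, 0.2142]
tcp_rot: [[0.964, 0.266, 0.006], [0.266, -0.964, -0.006], [0.004, 0.008, -1.0]]
contact_force: [-0.3, -0.7, 0.1]
finger_gap: 0.801
finger_force: 0.0
time_s: 22.9
tcp_pos: [0.3606, -0.3539, 0.2308]
tcp_rot: [[0.966, 0.259, 0.001], [0.259, -0.966, -0.002], [0.001, 0.002, -1.0]]
contact_force: [0.7, -0.2, -0.6]
finger_gap: 0.799
finger_force: 0.0
side driver_handle [([238.0, 338.6], 0.97), ([258.0, 402.7], 0.94), ([238.8, 377.3], 0.91), ([214.8, 351.6], 0.58), ([271.0, 356.9], 0.21)]
side driver_mid [([261.9, 407.9], 0.97), ([240.1, 378.0], 0.85), ([234.9, 335.6], 0.73), ([208.8, 348.7], 0.71), ([205.3, 296.0], 0.34)]
side tall_block_mid [([324.4, 299.1], 0.98), ([260.1, 338.5], 0.54)]
side low_block_mid [([204.8, 296.1], 0.71)]
side tin [([180.6, 272.4], 0.69)]
top driver_handle [([145.7, 434.4], 0.65), ([171.9, 342.4], 0.58), ([157.8, 400.1], 0.56), ([201.7, 390.5], 0.51)]
top driver_mid [([154.1, 397.0], 0.85), ([197.9, 387.1], 0.76), ([150.0, 434.5], 0.71), ([173.1, 344.1], 0.51)]
top tall_block_mid [([262.9, 458.9], 0.71)]
top low_block_mid [([224.4, 276.6], 0.96)]
top tin [([236.2, 190.0], 0.89)]
[433 215  27  12 216] ((446.0, 220.5), (11.0, 26.0), 90.0) [ 0.55913896 -0.28992599  0.025     ]
[451 240  26  44 576] ((463.1184997558594, 261.4797668457031), (42.739280700683594, 13.804411888122559), 72.18110656738281) [ 0.47204011 -0.32210101  0.025     ]
[[296, 231, 44, 30, 647], [448, 239, 15, 45, 123], [464, 238, 20, 42, 337], [466, 275, 5, 5, 18], [580, 310, 18, 5, 46], [458, 315, 101, 60, 1747], [536, 320, 104, 80, 3971], [472, 325, 11, 8, 46], [435, 326, 25, 10, 129], [542, 327, 23, 20, 212], [567, 336, 15, 6, 19], [566, 340, 19, 8, 27], [296, 351, 23, 9, 106], [210, 359, 133, 41, 3098], [490, 372, 17, 28, 327]]
```

```bash
python3 -c "
from bench import arm
print(arm.job_done())"
```

```text
the job is handed in; nothing more can be done
None
```

I handed the job in at about 23 s of the 67 s allowed: the stop screw is set on the tall block at about 1.56 rad by camera (target 1.6), the driver is back upright in its tray, and the block was drawn straight out and lies flat on the bench clear of the jig. The foot's press was not measured directly, and the hand-in call returned no verdict.

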